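Hold the tube carrier up behind the bench magnifier

ROBOT

A 6-joint arm with a two-finger parallel gripper is mounted at the origin on the work surface. World frame = base frame: x ahead of the robot, y to its left, z up, the work surface at z = 0. Lengths are in mm, angles in degrees, forces in N, time in s.
With the tool pointing down it reaches from about 275 to 725 mm from the base axis. Payload 5.6 kg.
Tool frame: the origin (TCP) lies midway between the tips of the shut fingers; the grasp point (between the pads) lies pinch_z behind it (pinch_z is the distance from the TCP to the grasp point, in mm); z points along the fingers, y is the line along which they close (so a half turn about z gives the same grasp; the last joint's range is limited). The gripper opens to 85 mm and grips with 20 to 120 N. Pads are 22 mm wide; open, the fingers measure 114 mm over their backs; the gripper's body (76 mm by 85 mm) begins 54 mm behind the grasp point. The pads swing forward as they close: fully open they stand 13 mm farther back than shut.
Start: joints at [-48.667, 14.616, 6.199, 0, -81.583, -16.306], TCP at [232.691, -498.345, 191.883] pointing down, gripper open.
Joint ranges: [-168.99, 168.99], [-69.2, 112.95], [-62.41, 85.93], [-164.36, 98.24], [-168.68, -3.75], [-174.98, 174.98]. Speed limits (degrees/s): [147.25, 147.25, 180, 180, 180, 180].

INTERFACE

Orientations are given as [roll, pitch, yaw] about the fixed x, y, z axes, in that order (R = Rz(yaw) Ry(pitch) Rx(roll)).
In Python, from cell import * gives the robot as it stands.
- The arm moves only by the tool carry_out, never from a script. Its argument "increments" is a list of rows, each a list of 3 entries, a list of its own where there are three numbers: the gripper's target within -1 to 1 (shut at 1, half-way at 0, fully open at -1), then the shift along the tool's x, y, z scaled (see below), then the turn about the tool's z scaled (see below). A call has 1 to 12 rows; each row shifts and turns the commanded pose from where the row before left it, along the tool's axes as they then stand; what a row does not reach is not made up. The controller multiplies each number of a shift by 2 cm and each number of a turn by 120 degrees. A row lasts 1/8 s, in which the tool goes at most 62.5 mm and 10.7 degrees, less where a joint would pass 70% of its speed; a pose out of reach is approached as far as the arm can. A call with a number of a shift or a turn outside -1 to 1 is refused whole. A call with a gripper value outside its range is refused whole. The fingers move at their own pace and stop on an object; "force" is the grip in N (left out, the last holds). Time passes only in rows, so rows that do not move let the fingers close. It gives the time, the measured TCP pose, the force, the opening and the grip force at its end, in the units of the state.
- read_state(): the state, without advancing time (a new reading comes with each control period).
- get_image(name): name is "scene" or "top" or "wrist"; returns the picture (420x560x3 uint8, red, green, blue); there is no depth.
- camera_model(name): a dict with "camera_matrix" (3x3 intrinsics, pixels), "dist" ([k1, k2, p1, p2, k3] as OpenCV has them; the pictures are not rectified), "rvec" (rotation vector, rad) and "tvec" (3), from world to camera coordinates, as OpenCV has them. Camera axes: x right, y down, z forward; pixel columns grow to the right and rows downward; lengths in mm; the calibration is good to about 2 mm. A picture is of the moment at which its call begins: read the wrist's pose just before it. camera_model takes no time and is no camera call; for the wrist camera it gives the pose at the moment of the call.
- close_job(): hands the job in; it is judged then, once.
Trained networks look in the newest picture that a camera, given by its name, has taken for a name from the list of things; names that differ only in an ending like _2 or _b are one class to them, and where a whole thing is asked for, a point or a joint stands for the part that bears it (a point fixed in the world has none). Each returns a list of dicts, best first, with "confidence" (0 to 1); they miss things now and then, are a little off and sometimes report something else, mostly with a low value. They report only what shows in the picture. A call takes as long as a camera call. They do not tell look-alikes from the thing itself.
- find_in(query, camera): "bbox" ([centre column, centre row, width, height] in pixels, round what is visible of it).
- tip_of(query, camera): "location" ([column, row] in pixels: a listed point, or the origin of a listed thing).
The state is a dict: "time": time; "joint_positions": joint angles; "joint_vel": joint speeds; "joint_torque": joint torques, N m; "eef_pos": TCP position; "ee_rot": TCP orientation; "force": force on the tool from outside, world axes, zero at the start; "torque": the same for the moment, N m; "grip_width": finger opening in mm; "finger_force": force on a finger pad.
Only numpy, scipy, OpenCV 4.12 (cv2) and the standard library are available. Lean on these libraries where they do the work, as an engineer would, in place of code of your own. Each camera call takes 0.05 s, during which the arm holds its last target. There are 200 camera calls.

TASK

Swing the bench magnifier round on its pole until its arm lies straight above the length of its own foot, and leave it there. Then lift the white tube carrier off the bench by its handle with all four tubes in it, without tipping it, and hold it level and steady in the air on the robot's side of the lens, broadside to the lens about 90 mm behind it, with the middle of the tubes centred in the lens. Finish while still holding it there, and leave the bottle, the beaker and the box of pipette tips alone.

Things in the scene. Friction and masses are not known exactly. Their poses are not given: they have to be found in the camera images.
- stand: Fixed stand of the magnifier, standing on the bench: a cream flat foot 90 x 300 mm, 14 mm thick, with an upright steel pole 20 mm thick, 210 mm high. Origin on the bench under the pole's axis; the foot runs from y = +45 to y = -255 mm in its frame, centred on x = 0; z up. Its -x side looks roughly to the robot (yaw within 0.2 rad).
- magnifier (a joint): Angle of the magnifier's swing arm about the pole (rad). 0: the arm points along the stand's -y axis, straight above the length of the foot. Growing values swing the lens towards the stand's -x side (clockwise from above); it starts between 1.0 and 1.6, range -0.5 to 1.9. The joint is stiff (about 0.4 N m, so about 2 N at the lens) and stays wherever it is left; no stop or click at 0.
- lens (a point): Centre of the magnifier's round lens, 200 mm from the pole axis and 190 mm above the bench. The lens stands upright in a cream rim 124 mm across outside, 12 mm thick. The frame turns with the arm: x is the lens's normal (at joint 0 equal to the stand's x, so -x is the robot's side), y points along the arm back to the pole, z up. The arm is a 14 mm steel bar at the lens's height.
- lens_grip (a point): Point to pinch on the round upright black grip post on top of the lens rim: 14 mm thick, straight above the lens centre; its top is 308 mm above the bench, the rim's top 252 mm, this point 287 mm.
- rack: Loose white plastic tube carrier, about 0.2 to 0.3 kg without its tubes. Block 50 mm (x) by 130 mm (y), 40 mm high, with four tube holes in one row along y at -47, -25, +25 and +47 mm. From its middle a post (10 x 16 mm) rises to a grip tab 12 mm thick (x), 28 mm wide (y), between 122 and 158 mm above the underside. Origin: centre of the underside; z up. Stands on the bench.
- rack_grip (a point): Middle of the carrier's grip tab, 142 mm above the underside, on its centre line. Pinch across the tab's 12 mm thickness (carrier's x).
- rack_mid (a point): Middle of the tubes seen above the block: on the carrier's centre line, 70 mm above its underside. This point is to be centred behind the lens.
- bottle: Bystander: amber bottle, 60 mm across, 130 mm high, origin under its centre. Leave alone.
- beaker: Bystander: glass beaker, 70 mm across, 85 mm high, origin under its centre. Leave alone.
- tipbox: Bystander: box of pipette tips with clear lid, 122 x 87 mm, 52 mm high, origin under its centre. Leave alone.
- tube0: Loose capped test tube, 16 mm thick (cap 18 mm), 100 mm long, about 18 g, standing with 6 mm of carrier under it in the carrier's hole at y = -47 mm; its cap top is 106 mm above the carrier's underside. Origin: centre of its lower end; z along the tube.
- tube1: Loose capped test tube, 16 mm thick (cap 18 mm), 100 mm long, about 18 g, standing with 6 mm of carrier under it in the carrier's hole at y = -25 mm; its cap top is 106 mm above the carrier's underside. Origin: centre of its lower end; z along the tube.
- tube2: Loose capped test tube, 16 mm thick (cap 18 mm), 100 mm long, about 18 g, standing with 6 mm of carrier under it in the carrier's hole at y = +25 mm; its cap top is 106 mm above the carrier's underside. Origin: centre of its lower end; z along the tube.
- tube3: Loose capped test tube, 16 mm thick (cap 18 mm), 100 mm long, about 18 g, standing with 6 mm of carrier under it in the carrier's hole at y = +47 mm; its cap top is 106 mm above the carrier's underside. Origin: centre of its lower end; z along the tube.
Not all that is in view belongs to the job. Of the things shaped like the rack, the white one is meant.

How it is judged:
By the outcome, as a careful person would: the job done as asked, in the order asked, and still so for the second after the job is handed in, while the arm keeps its last pose, push and grip.
It also fails if it takes over 51 s, if anything falls off the work surface, if the arm or the gripper's body presses on something with over 40 N, if the wrist force passes 120 N, or if a joint passes its speed limit or range.

## Working session

There is one attempt and no reset: what is moved stays moved. The work goes in short steps, Python scripts to look and compute and a tool call to move; the robot and the scene stay as the last step left them, time stands still between calls to the robot, and variables do not carry over. Pictures are saved under pics/ and viewed, at most 10 in all, crops included, and the job is handed in when it is done.

Besides the shell and the picture viewer there is one more tool, called after "Call:" as a command line: name --argument value ..., lists and objects as JSON in quotes. carry_out: Moves the arm, as the interface text tells. Shifts and turns lie within -1 to 1; 1 stands for 2 cm of shift or 120 degrees of turn. Its arguments: {"type":"object","properties":{"increments":{"type":"array"},"force":{"type":"number"}},"required":["increments"]}

```bash
mkdir -p pics; ls
cat > h.py <<'E'
from cell import *
import numpy as np, cv2
def save(n,f):
    im=get_image(n); cv2.imwrite('pics/'+f,im[:,:,::-1]); return im
def ray(n,p):
    c=camera_model(n); K=np.array(c["camera_matrix"],float); R=cv2.Rodrigues(np.array(c["rvec"],float))[0]; t=np.array(c["tvec"],float).ravel()
    u=cv2.undistortPoints(np.array([[p]],float),K,np.array(c["dist"],float)).ravel()
    d=R.T@np.array([u[0],u[1],1]); return -R.T@t,d/np.linalg.norm(d)
def atz(n,p,z):
    o,d=ray(n,p); return o+d*(z-o[2])/d[2]
def tri(obs):
    A=np.zeros((3,3));b=np.zeros(3)
    for n,p in obs:
        o,d=ray(n,p);M=np.eye(3)-np.outer(d,d);A+=M;b+=M@o
    return np.linalg.solve(A,b)
def proj(n,X):
    c=camera_model(n); return cv2.projectPoints(np.array(X,float).reshape(-1,1,3),np.array(c["rvec"],float),np.array(c["tvec"],float),np.array(c["camera_matrix"],float),np.array(c["dist"],float))[0].reshape(-1,2)
E
python3 - <<'E'
from h import *
a=save('scene','s0.png');b=save('top','t0.png')
cv2.imwrite('pics/st0.png',cv2.resize(np.vstack([a,b])[:,:,::-1],(400,600))) 
for n in('scene','top'):
    for q in('stand','lens','lens_grip','rack','rack_grip','rack_mid','bottle','beaker','tipbox','tube0'):
        print(n,q,[(np.round(d['location']).tolist(),round(d['confidence'],2)) for d in tip_of(q,n)][:4])
s=read_state();print(s)
E
```

```text
pics
scene stand [([380.0, 236.0], 0.7)]
scene lens [([330.0, 157.0], 0.68)]
scene lens_grip [([335.0, 122.0], 0.8)]
scene rack [([198.0, 258.0], 0.79), ([293.0, 308.0], 0.75), ([222.0, 293.0], 0.71), ([187.0, 374.0], 0.66)]
scene rack_grip [([294.0, 264.0], 0.97), ([216.0, 249.0], 0.92), ([178.0, 329.0], 0.91), ([190.0, 217.0], 0.84)]
scene rack_mid [([181.0, 354.0], 0.86), ([195.0, 240.0], 0.85), ([295.0, 284.0], 0.79), ([106.0, 266.0], 0.77)]
scene bottle [([289.0, 372.0], 0.74)]
scene beaker [([269.0, 246.0], 0.67)]
scene tipbox [([131.0, 340.0], 0.68)]
scene tube0 [([210.0, 297.0], 0.73), ([228.0, 288.0], 0.64), ([239.0, 287.0], 0.48)]
top stand [([165.0, 171.0], 0.67), ([136.0, 236.0], 0.53)]
top lens [([137.0, 235.0], 0.96)]
top lens_grip []
top rack [([332.0, 221.0], 0.94), ([297.0, 165.0], 0.81), ([398.0, 180.0], 0.78), ([398.0, 297.0], 0.76)]
top rack_grip [([322.0, 278.0], 0.82), ([304.0, 158.0], 0.79), ([343.0, 218.0], 0.66), ([335.0, 222.0], 0.48)]
top rack_mid [([333.0, 223.0], 0.95), ([402.0, 172.0], 0.89), ([304.0, 164.0], 0.61), ([322.0, 279.0], 0.59)]
top bottle [([
[... 220 characters left out ...]
37)]
{'time': 1.1, 'joint_positions': array([-4.86672107e+01,  1.46137808e+01,  6.19931670e+00,  7.82759287e-05,
       -8.15852104e+01, -1.63051636e+01]), 'joint_vel': array([-0.10648065,  0.08840156, -0.01658722,  0.03405757,  0.03599671,
        0.12050129]), 'joint_torque': array([ 1.89311460e-03, -3.86405969e+01,  2.38078165e+01,  5.36801443e+00,
       -3.88612452e-04,  4.63012054e-05]), 'eef_pos': array([ 232.67915638, -498.33500827,  191.90461938]), 'ee_rot': array([-1.79999666e+02,  1.70663519e-05, -1.54972363e+02]), 'force': array([ 0.20533947, -0.2866983 ,  0.2233588 ]), 'torque': array([-0.04465924,  0.01631603, -0.05877006]), 'finger_force': 0.0, 'grip_width': 85.52114805984155}
```

View pics/s0.png

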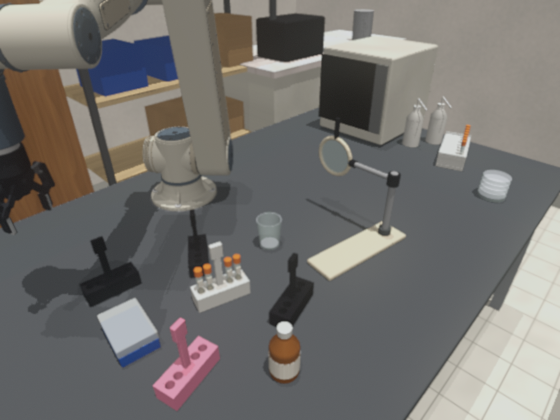

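View pics/t0.png

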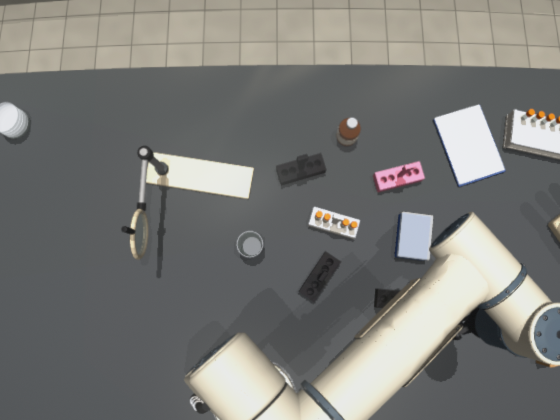

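The scene picture shows the magnifier on the right: grip post at (336,128), pole at (388,205) and foot at (358,248). The carriers in top / scene pixels are:
- white with four orange-capped tubes: (333,223) / (220,290)
- pink: (400,177) / (187,370)
- black, three of them: (301,169), (320,277), (387,298) in the top picture
- a white tray at the edge: (535,132) in the top picture

The white one at top (333,223) fits the description. I'll confirm that in a crop and measure it.

Run:
```python
from h import *
a=cv2.imread('pics/s0.png');b=cv2.imread('pics/t0.png')
c1=cv2.resize(a[225:315,170:270],(400,360),interpolation=cv2.INTER_CUBIC);c2=cv2.resize(b[185:275,285:385],(400,360),interpolation=cv2.INTER_CUBIC)
cv2.imwrite('pics/c1.png',np.hstack([c1,c2]))
p=lambda *x:print(*[np.round(v,1) if not isinstance(v,str) else v for v in x])
for n in('scene','top'): p(n,ray(n,(280,210))[0])
p('grip',tri([('scene',(216,249)),('top',(343,218))]))
p('grip2',tri([('scene',(216,249)),('top',(335,222))]))
p('mid top z70',atz('top',(333,223),70),'tray',atz('top',(535,132),20))
p('lens',tri([('scene',(330,157)),('top',(137,235))]))
p('lensgrip z287',atz('scene',(335,122),287))
p('foot corners z14',*[atz('top',q,14) for q in [(253,172),(249,197),(146,178),(150,154)]])
p('pole',atz('top',(145,153),210), 'scene pole base',atz('scene',(385,231),14))
for q in[('beaker',(251,245)),('bottle',(345,136)),('tipbox',(413,239)),('blackA',(297,165)),('blackB',(322,278)),('pink',(398,180))]:p(q[0],atz('top',q[1],0))
```

```text
scene [1048.  -605.2  685.7]
top [ 321.   -89.3 1391.2]
grip [ 477.  -225.3  147.1]
grip2 [ 465.6 -210.9  133.1]
mid top z70 [ 469.5 -212.9   70. ] tray [ 736.  -818.7   20. ]
lens [424.9 268.5 185. ]
lensgrip z287 [416.5 281.  287. ]
foot corners z14 [620.6   2.3  14. ] [549.9  13.2  14. ] [606.5 305.2  14. ] [676.  296.4  14. ]
pole [628.2 254.1 210. ] scene pole base [632.9 268.7  14. ]
beaker [417.8   8.2   0. ]
bottle [ 727.2 -259.5    0. ]
tipbox [ 430.6 -442.1    0. ]
blackA [ 642.9 -121.1    0. ]
blackB [ 326.1 -186.4    0. ]
pink [ 598.  -406.5    0. ]
```

View pics/c1.png

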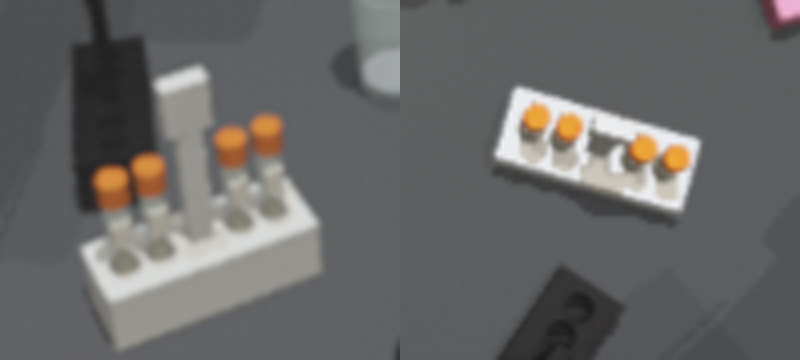

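The crop confirms it: a white block with four orange-capped tubes and a white tab, whose top is at about scene (216,243). Next I'll segment the cap and foot outlines for accurate poses.

Run:
```python
from h import *
np.set_printoptions(precision=1,suppress=True)
from scipy.optimize import least_squares
P={n:cv2.imread('pics/%s0.png'%n[0]) for n in('scene','top')}
caps={}
for n in P:
    h=cv2.cvtColor(P[n],cv2.COLOR_BGR2HSV); m=cv2.inRange(h,(4,150,120),(16,255,255))
    k,l,s,c=cv2.connectedComponentsWithStats(m)
    g=[c[i] for i in range(1,k) if s[i,4]>15 and (np.hypot(*(c[i]-(dict(scene=(218,268),top=(336,220))[n])))<40)]
    caps[n]=np.array(sorted(g,key=lambda x:x[0])); print(n,caps[n].tolist())
# order: top left->right is +y -> -y ; scene left->right is -y -> +y ?
def mod(x):
    c,s=np.cos(x[3]),np.sin(x[3]); return np.array([[x[0]-s*y,x[1]+c*y,x[2]] for y in(-47,-25,25,47)])
if len(caps['top'])==4 and len(caps['scene'])==4:
    f=lambda x:np.r_[(proj('top',mod(x))-caps['top'][::-1]).ravel(),(proj('scene',mod(x))-caps['scene']).ravel()]
    r=least_squares(f,[470,-213,98,0]);print('rack',r.x,np.degrees(r.x[3]),r.fun)
# foot
h=cv2.cvtColor(P['top'],cv2.COLOR_BGR2HSV); m=cv2.inRange(h,(15,15,150),(40,120,255)); m[:140]=0;m[205:]=0;m[:,:140]=0;m[:,260:]=0
cs=max(cv2.findContours(m,0,2)[0],key=cv2.contourArea)
print('footrect',cv2.boxPoints(cv2.minAreaRect(cs)).tolist())
pts=np.array([atz('top',q,14)[:2] for q in cs.reshape(-1,2)],np.float32)
print('world',cv2.minAreaRect(pts),cv2.boxPoints(cv2.minAreaRect(pts)).tolist())
h=cv2.cvtColor(P['scene'],cv2.COLOR_BGR2HSV); m=cv2.inRange(h,(15,15,120),(40,140,255)); m[:215]=0;m[280:]=0;m[:,:300]=0;m[:,420:]=0
cs=max(cv2.findContours(m,0,2)[0],key=cv2.contourArea)
pts=np.array([atz('scene',q,14)[:2] for q in cs.reshape(-1,2)],np.float32)
print('world sc',cv2.minAreaRect(pts),cv2.boxPoints(cv2.minAreaRect(pts)).tolist())
for n in P:
    h=cv2.cvtColor(P[n],cv2.COLOR_BGR2GRAY)
sc=P['scene'][100:290,290:430];tp=P['top'][130:270,110:260]
cv2.imwrite('pics/c2.png',np.hstack([cv2.resize(sc,(400,543)),cv2.resize(tp,(400,543))]))
```

```text
scene [[197.58333333333334, 271.25], [206.6153846153846, 267.87692307692305], [227.3469387755102, 261.18367346938777], [236.22448979591837, 258.2448979591837]]
top []
footrect [[144.44244384765625, 182.30471801757812], [149.38653564453125, 150.7861328125], [253.45330810546875, 167.11032104492188], [248.50921630859375, 198.62890625]]
world ((614.8809814453125, 156.1328887939453), (299.75042724609375, 91.01873016357422), 80.38713836669922) [[544.9829711914062, 15.961746215820312], [634.7236938476562, 0.7625274658203125], [684.7789916992188, 296.30401611328125], [595.0382690429688, 311.50323486328125]]
world sc ((619.2646484375, 152.88314819335938), (308.5435791015625, 99.49425506591797), 80.56852722167969) [[544.9097900390625, 8.848724365234375], [643.05908203125, -7.4552001953125], [693.6195068359375, 296.9175720214844], [595.47021484375, 313.22149658203125]]
```

View pics/c2.png

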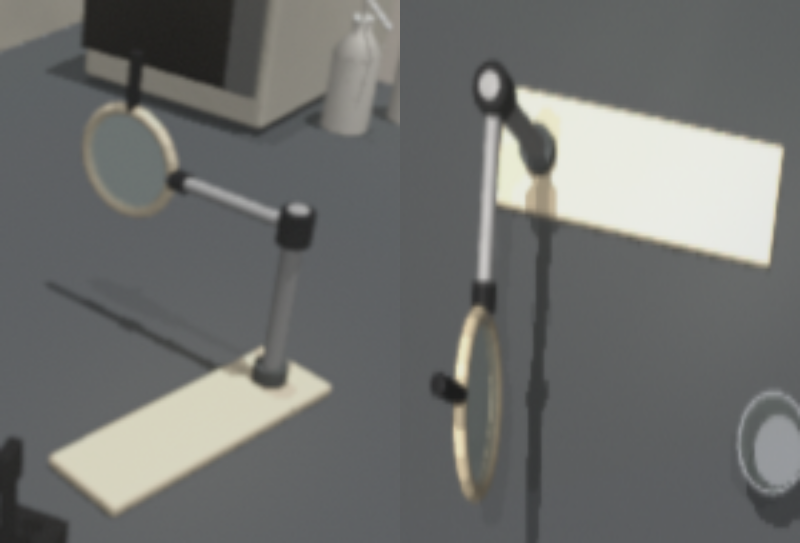

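Segmented in the top view, the foot measures 300 x 91 mm, as specified. The pole axis comes out near (632,260) and the stand yaw near -9.6°. In the crop, the grip post runs from about top (124,229) to (132,231). I'll refine the post and carrier now.

Run:
```python
from h import *
import cell
np.set_printoptions(precision=1,suppress=True)
from scipy.optimize import least_squares
print([x for x in dir(cell) if not x.startswith('_')], getattr(cell,'pinch_z',None))
T=cv2.imread('pics/t0.png');h=cv2.cvtColor(T,cv2.COLOR_BGR2HSV)
m=cv2.inRange(h,(5,140,150),(25,255,255)); m[:200]=0;m[240:]=0;m[:,:305]=0;m[:,370:]=0
k,l,s,c=cv2.connectedComponentsWithStats(m); ct=np.array(sorted([c[i] for i in range(1,k) if s[i,4]>8],key=lambda x:x[0]));print(ct)
cs=np.array([[197.6,271.2],[206.6,267.9],[227.3,261.2],[236.2,258.2]])
def mod(x,z):
    c,s=np.cos(x[2]),np.sin(x[2]); return np.array([[x[0]-s*y,x[1]+c*y,z] for y in(-47,-25,25,47)])
for name,f in(('both',lambda x:np.r_[(proj('top',mod(x,x[3]+5))-ct[::-1]).ravel(),(proj('scene',mod(x,x[3])-0)-cs).ravel()]),):
    r=least_squares(f,[470,-213,-.2,98]);print(name,r.x,np.degrees(r.x[2]),r.fun)
pole=np.array([632.4,259.7]);yaw=np.radians(-9.6)
def lens(q,rad=200): a=yaw-np.pi/2-q; return pole+rad*np.array([np.cos(a),np.sin(a)])
top=[(123.9,229.3),308,(132.5,231.3),252]
print('post', atz('top',(124,229.3),305),atz('top',(132.5,231.3),256),atz('scene',(338,119.5),308),atz('scene',(336.2,136.7),252))
print('tri top',tri([('top',(124,229.3)),('scene',(338,119.5))]),'tri base',tri([('top',(132.5,231.3)),('scene',(336.2,136.7))]))
for q in(1.3,1.35,1.4,1.45,1.5):print(q,lens(q),proj('top',[*lens(q),308]),proj('top',[*lens(q),256]),proj('scene',[*lens(q),308]),proj('scene',[*lens(q),252]))
```

```text
['PlanningError', 'camera_model', 'close_job', 'find_in', 'get_image', 'pinch_z', 'read_state', 'tip_of'] 18.700000000000003
[[318.4 214.3]
 [326.6 216.6]
 [345.4 221.9]
 [353.4 224.4]]
both [ 475.4 -217.7   -0.3   97.2] -17.068762447168197 [ 0.1  0.1 -0.1  0.2  0.1 -0.   0.1 -0.1  0.   0.1  0.3  0.2  0.  -0.1
 -0.1 -0.1]
post [431.6 267.3 305. ] [432.  263.1 256. ] [443.9 255.8 308. ] [435.8 265.3 252. ]
tri top [433.  269.4 301.4] tri base [433.6 265.8 250.8]
1.3 [433.5 239.1] [[136.1 228.3]] [[142.7 230.6]] [[331.3 120.1]] [[330.  139.1]]
1.35 [432.7 249.1] [[131.7 228.7]] [[138.5 231. ]] [[333.3 119.1]] [[331.9 138. ]]
1.4 [432.4 259.1] [[127.2 228.8]] [[134.2 231.1]] [[335.4 118.2]] [[333.9 137. ]]
1.45 [432.6 269. ] [[122.8 228.7]] [[130. 231.]] [[337.6 117.3]] [[336.1 136. ]]
1.5 [433.3 279. ] [[118.4 228.4]] [[125.8 230.7]] [[339.9 116.5]] [[338.4 135.2]]
```

Call:
carry_out --increments '[[-1,[-0.81,0.98,-0.62],0],[-1,[-0.81,0.98,-0.62],0],[-1,[-0.81,0.98,-0.62],0],[-1,[-0.81,0.98,-0.62],0],[-1,[-0.81,0.98,-0.62],0],[-1,[-0.81,0.98,-0.62],0],[-1,[-0.81,0.98,-0.62],0],[-1,[-0.81,0.98,-0.62],0],[-1,[-0.81,0.98,-0.62],0],[-1,[-0.81,0.98,-0.62],0],[-1,[-0.81,0.98,-0.62],0],[-1,[-0.81,0.98,-0.62],0]]' --force 40

```text
time: 2.6
eef_pos: [309.4, -202.2, 341.2]
ee_rot: [-180.0, 0.0, -155.0]
force: [0.5, 0.3, -0.0]
grip_width: 85.4
finger_force: 0.0
```

Call:
carry_out --increments '[[-1,[-0.81,0.98,0],0],[-1,[-0.81,0.98,0],0],[-1,[-0.81,0.98,0],0],[-1,[-0.81,0.98,0],0],[-1,[-0.81,0.98,0],0],[-1,[-0.81,0.98,0],0],[-1,[-0.81,0.98,0],0],[-1,[-0.81,0.98,0],0],[-1,[-0.81,0.98,0],0],[-1,[-0.81,0.98,0],0],[-1,[-0.81,0.98,0],0],[-1,[-0.81,0.98,0],0]]'

```text
time: 4.1
eef_pos: [386.1, 93.2, 340.9]
ee_rot: [180.0, 0.0, -155.0]
force: [0.2, -0.2, -0.4]
grip_width: 85.3
finger_force: 0.0
```

Run:
```python
from h import *
np.set_printoptions(precision=1,suppress=True)
save('wrist','w1.png'); print(proj('wrist',[[432.5,267,308],[432.5,267,252],[475,-217,158]]))
for q in('lens_grip','lens'):
    for n in('wrist','scene'): print(q,n,[(d['location'],d['confidence']) for d in tip_of(q,n)])
```

```text
[[444.8 359.9]
 [417.5 319.4]
 [ -9.8 136.7]]
lens_grip wrist [([39.7, 134.4], 0.3)]
lens_grip scene [([335.0, 122.5], 0.8)]
lens wrist [([399.0, 291.5], 0.88)]
lens scene [([330.1, 156.7], 0.68)]
```

View pics/w1.png

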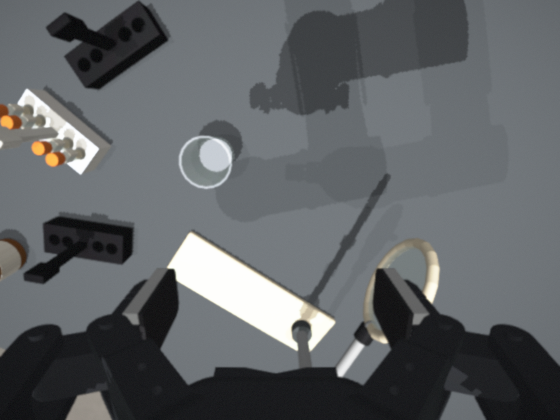

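The wrist picture shows the lens rim at (400,290), with the grip post hidden behind the right finger. That agrees with the projected post position, so I'll go above the post.

Call:
carry_out --increments '[[-1,[-0.825,0.985,0],0],[-1,[-0.825,0.985,0],0],[-1,[-0.825,0.985,0],0],[-1,[-0.825,0.985,0],0],[-1,[-0.825,0.985,0],0],[-1,[-0.825,0.985,0],0],[-1,[-0.825,0.985,0],0],[-1,[0,0,0],0.075],[-1,[0,0,0],0.075],[-1,[0,0,0],0.075],[-1,[0,0,0],0]]'

```text
time: 5.72
eef_pos: [432.5, 266.7, 340.5]
ee_rot: [-180.0, -0.0, 178.1]
force: [-0.2, -0.6, 1.1]
grip_width: 85.6
finger_force: 0.0
```

Run:
```python
from h import *
np.set_printoptions(precision=1,suppress=True)
a=save('wrist','w2.png'); print(proj('wrist',[[432.5,267,308],[432.5,267,252]]))
print(read_state()['joint_positions'],read_state()['eef_pos'])
b=save('scene','s2.png')
cv2.imwrite('pics/ws2.png',np.hstack([cv2.resize(a[:,:,::-1],(400,300)),cv2.resize(b[60:240,250:450,::-1],(400,300))]))
```

```text
[[274.6 224.2]
 [274.8 202.9]]
[  49.4   10.1   21.8   -0.  -101.7 -141.1] [432.4 266.6 340.5]
```

View pics/ws2.png

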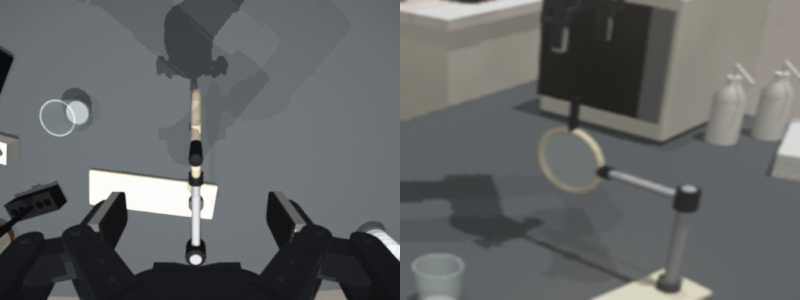

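The post's dark top is centred between the fingers at about (273,215) in full wrist pixels, as predicted. I'll lower and pinch.

Call:
carry_out --increments '[[-1,[0,0,0.9],0],[-1,[0,0,0.9],0],[-1,[0,0,0.9],0],[-1,[0,0,0.9],0],[-1,[0,0,0],0],[1,[0,0,0],0],[1,[0,0,0],0],[1,[0,0,0],0],[1,[0,0,0],0],[1,[0,0,0],0],[1,[0,0,0],0],[1,[0,0,0],0]]' --force 40

```text
time: 7.32
eef_pos: [432.3, 266.2, 268.7]
ee_rot: [180.0, 0.0, 178.0]
force: [-0.0, -0.3, 0.0]
grip_width: 0.0
finger_force: 0.3
```

The fingers shut on nothing, so I'll look.

Run:
```python
from h import *
np.set_printoptions(precision=1,suppress=True)
a=save('wrist','w3.png')
b=save('scene','s3.png');t=save('top','t3.png')
f=lambda x:cv2.resize(x,(400,300),interpolation=cv2.INTER_CUBIC)
cv2.imwrite('pics/ws3.png',np.vstack([np.hstack([f(a),f(b[75:180,270:410])]),np.hstack([f(t[140:290,60:260]),f(a[200:320,190:350])])])[:,:,::-1])
s=read_state();print(proj('scene',s['eef_pos']),proj('top',s['eef_pos']),proj('wrist',s['eef_pos']),s['eef_pos'])
for n in('wrist','scene'):print([(d['location'],d['confidence']) for d in tip_of('lens_grip',n)],[(d['location'],d['confidence']) for d in tip_of('lens',n)])
```

```text
[[335.9 130.8]] [[129.5 230.6]] [[273.8 241.8]] [432.3 266.2 268.7]
[([274.9, 255.3], 0.76)] [([85.6, 161.0], 0.38)]
[([335.1, 126.0], 0.72)] [([329.2, 155.5], 0.72)]
```

View pics/ws3.png

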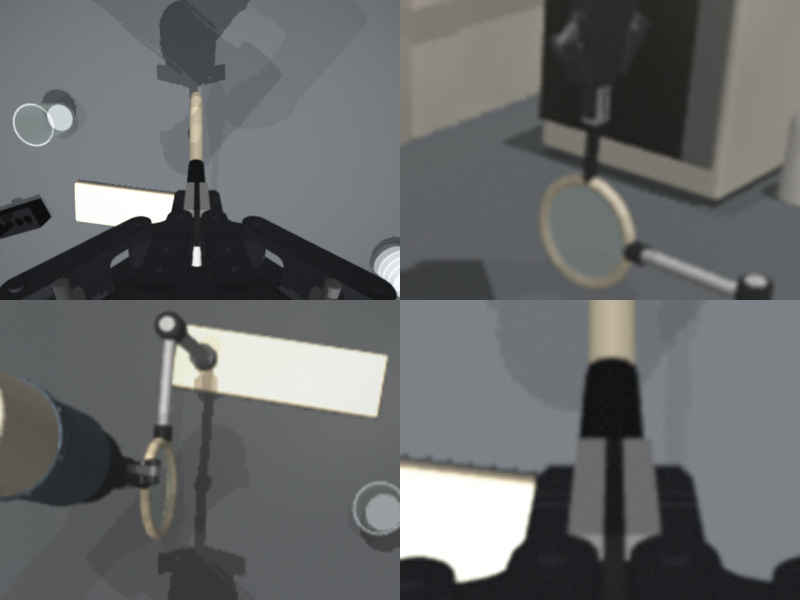

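The wrist crop shows the pads shut, with a black piece beyond them at about (274,238). In the scene view the fingertips seem to end at about (340,119), just above the post. I'll check that with numbers.

Run:
```python
from h import *
np.set_printoptions(precision=1,suppress=True)
s=read_state();x,y,_=s['eef_pos'];print(s['eef_pos'],s['joint_positions'],s['grip_width'],s['finger_force'])
Z=[330,308,300,290,280,268,252]
for n in('wrist','scene','top'):print(n,proj(n,[[x,y,z] for z in Z]).tolist())
print('width7',proj('wrist',[[x,y-7,308],[x,y+7,308],[x,y-7,270],[x,y+7,270]]))
print('wrist cam',ray('wrist',(280,210)))
b=cv2.imread('pics/s3.png')[95:165,300:370];t=cv2.imread('pics/t3.png')[190:260,95:165]
f=lambda x:cv2.resize(x,(400,400),interpolation=cv2.INTER_CUBIC)
g=np.hstack([f(b),f(t)]);g=np.clip((g/255.)**.5*255,0,255).astype(np.uint8);cv2.imwrite('pics/g3.png',g)
```

```text
[432.3 266.2 268.7] [  49.3    9.2   10.3   -0.   -91.1 -141.3] -0.04274469514462458 0.38627094123512506
wrist [[273.1930898979721, 296.9145491601639], [273.4726101007303, 272.521223889302], [273.5570931406265, 265.16242508623924], [273.65253006229926, 256.85714102919997], [273.73825625195224, 249.40377518328893], [273.83025480073644, 241.41222721009044], [273.937567671405, 232.09968877609933]]
scene [[337.46034454426797, 109.94817218914014], [336.8763551883304, 117.5740304316506], [336.66646954549526, 120.30817599852533], [336.4059495578, 123.69713066332004], [336.14745619850385, 127.05450668289171], [335.839917210817, 131.04218292532283], [335.43432251730684, 136.2902251486346]]
top [[120.84952384111864, 227.81444732165903], [124.0629679253384, 228.85484188167317], [125.20135576638845, 229.22314261626227], [126.60249278689727, 229.67625903736493], [127.97991810648418, 230.12150229531173], [129.60235200998122, 230.64568302820916], [131.71547482112422, 231.3279770360862]]
width7 [[258.7 273. ]
 [288.3 272.1]
 [261.8 243.1]
 [285.9 242.3]]
wrist cam (array([360.2, 269.5, 451.4]), array([ 0.3,  0. , -1. ]))
```

View pics/g3.png

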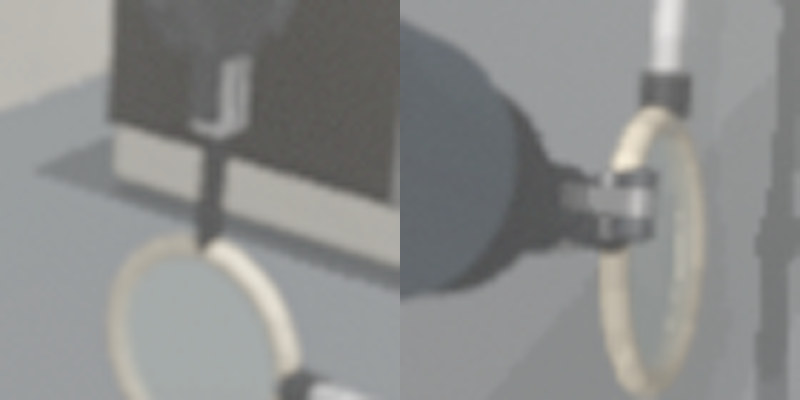

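The shut pad tips show at scene (337.7,119), which is about z 303, and the wrist view agrees. So the real tips stand about 35 mm higher than the reported TCP, and the fingers shut above the post's top. I'll open, go down 30 mm (safe on either reading) and close again.

Call:
carry_out --increments '[[-1,[0,0,0],0],[-1,[0,0,0],0],[-1,[0,0,0],0],[-1,[0,0,0],0],[-1,[0,0,0],0],[-1,[0,0,0.5],0],[-1,[0,0,0.5],0],[-1,[0,0,0.5],0],[-1,[0,0,0],0]]'

```text
time: 8.8
eef_pos: [431.8, 265.8, 237.5]
ee_rot: [-179.9, -0.1, 178.0]
force: [-0.6, 0.4, 0.3]
grip_width: 85.3
finger_force: 0.0
```

Call:
carry_out --increments '[[1,[0,0,0],0],[1,[0,0,0],0],[1,[0,0,0],0],[1,[0,0,0],0],[1,[0,0,0],0],[1,[0,0,0],0],[1,[0,0,0],0]]'

```text
time: 9.68
eef_pos: [432.4, 266.1, 239.0]
ee_rot: [180.0, 0.0, 178.0]
force: [-0.4, -0.3, 2.1]
grip_width: 12.6
finger_force: 39.0
```

Run:
```python
from h import *
a=save('wrist','w4.png');b=save('scene','s4.png')
f=lambda x:cv2.resize(x,(400,400),interpolation=cv2.INTER_CUBIC)
g=np.hstack([f(a[190:310,215:335]),f(b[95:165,300:370])])[:,:,::-1];cv2.imwrite('pics/g4.png',np.clip((g/255.)**.5*255,0,255).astype(np.uint8))
```

```text
(no output)
```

Now it's gripped: width 12.6 mm, 39 N. I'll swing along the arc by 82.2° in 20 equal chords.

Call:
carry_out --increments '[[1,[-0.0275,-0.717,0],-0.03425],[1,[-0.0275,-0.717,0],-0.03425],[1,[-0.0275,-0.717,0],-0.03425],[1,[-0.0275,-0.717,0],-0.03425],[1,[-0.0275,-0.717,0],-0.03425],[1,[-0.0275,-0.717,0],-0.03425],[1,[-0.0275,-0.717,0],-0.03425],[1,[-0.0275,-0.717,0],-0.03425],[1,[-0.0275,-0.717,0],-0.03425],[1,[-0.0275,-0.717,0],-0.03425],[1,[-0.0275,-0.717,0],-0.03425],[1,[-0.0275,-0.717,0],-0.03425]]'

```text
time: 11.28
eef_pos: [496.3, 111.1, 238.9]
ee_rot: [180.0, -0.1, -132.5]
force: [-4.8, -2.4, 4.9]
grip_width: 12.7
finger_force: 39.5
```

Call:
carry_out --increments '[[1,[-0.0275,-0.717,0],-0.03425],[1,[-0.0275,-0.717,0],-0.03425],[1,[-0.0275,-0.717,0],-0.03425],[1,[-0.0275,-0.717,0],-0.03425],[1,[-0.0275,-0.717,0],-0.03425],[1,[-0.0275,-0.717,0],-0.03425],[1,[-0.0275,-0.717,0],-0.03425],[1,[-0.0275,-0.717,0],-0.03425],[1,[0,0,0],0],[1,[0,0,0],0]]'

```text
time: 12.52
eef_pos: [599.4, 60.4, 239.0]
ee_rot: [-179.9, -0.2, -99.9]
force: [0.7, -5.7, 1.6]
grip_width: 12.5
finger_force: 39.3
```

```bash
cat > chk.py <<'E'
from h import *
import sys
np.set_printoptions(precision=2,suppress=True)
k=sys.argv[1]
T=save('top','t%s.png'%k)[:,:,::-1].copy()
h=cv2.cvtColor(T,cv2.COLOR_BGR2HSV); m=cv2.inRange(h,(15,15,150),(40,120,255)); m[:140]=0;m[205:]=0;m[:,:140]=0;m[:,260:]=0
# arm: bright grey/white bar & cream rim; print lens detections
for q in('lens','lens_grip','rack_grip','rack_mid'):
    for n in('top','scene'):
        print(q,n,[(np.round(d['location'],1).tolist(),round(d['confidence'],2)) for d in tip_of(q,n)][:3])
pole=np.array([632.4,259.7]);a=np.radians(-99.6)
L=pole+200*np.array([np.cos(a),np.sin(a)]);print('target lens',L,proj('top',[*L,190]),proj('scene',[*L,190]),proj('top',[*L,287]),proj('scene',[*L,287]))
s=read_state();e=s['eef_pos'];print(e,s['ee_rot'],'heading',np.degrees(np.arctan2(*(e[:2]-pole)[::-1])),np.hypot(*(e[:2]-pole)),s['joint_positions'])
E
python3 chk.py 5
```

```text
lens top [([223.8, 167.9], 0.69), ([348.2, 138.8], 0.47)]
lens scene [([329.9, 154.5], 0.63), ([132.0, 340.3], 0.63), ([231.6, 288.6], 0.61)]
lens_grip top [([219.1, 156.2], 0.89)]
lens_grip scene [([335.2, 124.9], 0.85)]
rack_grip top [([302.9, 159.7], 0.92), ([322.4, 278.0], 0.82), ([411.0, 301.4], 0.81)]
rack_grip scene [([192.3, 219.0], 0.92), ([177.7, 328.6], 0.79), ([217.6, 252.3], 0.75)]
rack_mid top [([399.9, 174.0], 0.98), ([321.6, 278.5], 0.95), ([402.0, 298.6], 0.87)]
rack_mid scene [([195.8, 241.5], 0.97), ([102.8, 266.7], 0.96), ([296.0, 284.7], 0.92)]
target lens [599.05  62.5 ] [[223.72 165.58]] [[338.04 202.8 ]] [[218.46 155.94]] [[341.38 166.49]]
[599.21  60.41 238.97] [-179.94   -0.18  -99.85] heading -99.45517739099752 202.03204539397535 [ 20.74  20.37  20.89   0.18 -90.56 -30.59]
```

The heading reads -99.46° against a target of -99.6°. I'll release and rise.

Call:
carry_out --increments '[[1,[0,0,0],0],[-1,[0,0,0],0],[-1,[0,0,0],0],[-1,[0,0,0],0],[-1,[0,0,0],0],[-1,[0,0,0],0],[-1,[0,0,-0.5],0],[-1,[0,0,-1],0],[-1,[0,0,-1],0],[-1,[0,0,-1],0],[-1,[0,0,-0.5],0],[-1,[0,0,0],0]]'

```text
time: 14.48
eef_pos: [599.2, 62.6, 319.3]
ee_rot: [-179.9, 0.0, -99.8]
force: [-1.1, 0.3, 0.6]
grip_width: 85.5
finger_force: 0.0
```

Call:
carry_out --increments '[[-1,[1,0.3,0],0],[-1,[1,0.3,0],0],[-1,[1,0.3,0],0],[-1,[1,0.3,0],0],[-1,[1,0.3,0],0],[-1,[1,0.3,0],0],[-1,[1,0.3,0],0],[-1,[1,0.3,0],0],[-1,[1,0.3,0],0],[-1,[1,0.3,0],0],[-1,[1,0.3,0],0],[-1,[0,0,0],0]]'

```text
time: 15.98
eef_pos: [495.8, -144.5, 319.0]
ee_rot: [-180.0, -0.0, -99.9]
force: [0.0, -0.0, 0.4]
grip_width: 85.4
finger_force: 0.0
```

```bash
python3 - <<'E'
from h import *
save('scene','s6.png')
E
python3 chk.py 6
python3 - <<'E'
import cv2,numpy as np
s=cv2.imread('pics/s6.png');t=cv2.imread('pics/t6.png')
f=lambda x:cv2.resize(x,(400,400),interpolation=cv2.INTER_CUBIC)
cv2.imwrite('pics/g6.png',np.hstack([f(s[140:270,285:415]),f(t[100:230,130:260])]))
E
```

```text
lens top []
lens scene [([335.3, 201.3], 0.63)]
lens_grip top []
lens_grip scene [([340.5, 168.3], 0.71)]
rack_grip top [([411.0, 165.2], 0.9), ([407.0, 302.5], 0.77), ([339.6, 216.0], 0.62)]
rack_grip scene [([188.3, 215.9], 0.92), ([175.9, 328.2], 0.83), ([293.6, 265.3], 0.75)]
rack_mid top [([402.2, 299.2], 0.96), ([322.6, 275.7], 0.86), ([334.6, 218.4], 0.83)]
rack_mid scene [([180.7, 355.9], 0.86), ([216.7, 273.0], 0.77), ([194.5, 240.5], 0.76)]
target lens [599.05  62.5 ] [[223.72 165.58]] [[338.04 202.8 ]] [[218.46 155.94]] [[341.38 166.49]]
[ 496.59 -142.82  318.63] [180.    -0.   -99.74] heading -108.64462013897396 424.8141416967947 [  1.34  10.72  19.38  -0.   -98.66 -11.08]
```

View pics/g6.png

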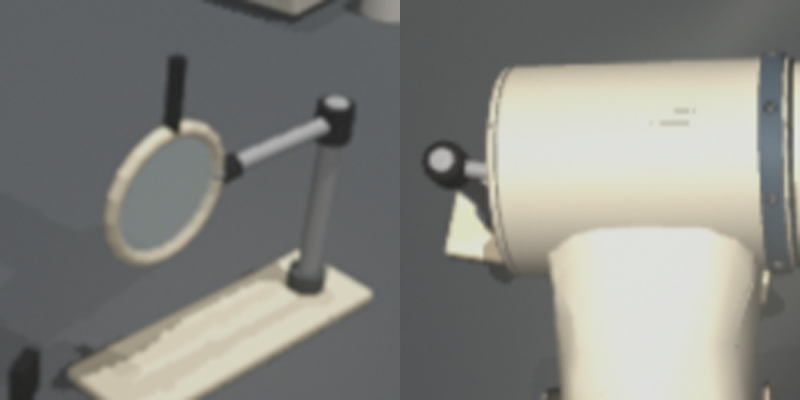

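The scene crop shows the arm lying over the foot. The rim centre is at about scene (338.6,203.4) against a predicted (338.0,202.8), so the swing is right. I'll move above the carrier and measure with the wrist camera.

```bash
cat > rk.py <<'E'
from h import *
from scipy.optimize import least_squares
np.set_printoptions(precision=2,suppress=True)
print(proj('wrist',[[475.4,-217.7,142],[475.4,-217.7,158]]))
w=get_image('wrist')[:,:,::-1].copy()
cv2.imwrite('pics/wr_%.1f.png'%read_state()['time'],w)
h=cv2.cvtColor(w,cv2.COLOR_BGR2HSV);m=cv2.inRange(h,(4,140,130),(25,255,255))
k,l,s,c=cv2.connectedComponentsWithStats(m);g=[(c[i].round(1).tolist(),int(s[i,4])) for i in range(1,k) if s[i,4]>60];print(g)
print([(d['location'],d['confidence']) for d in tip_of('rack_grip','wrist')])
E=np.array([[475.4-np.sin(np.radians(-17.07))*y,-217.7+np.cos(np.radians(-17.07))*y,102] for y in(-47,-25,25,47)]);P=proj('wrist',E);print(P)
obs=np.array([min((x[0] for x in g),key=lambda q:np.hypot(*(np.array(q)-p))) for p in P])
def mod(x):
    c,s=np.cos(x[2]),np.sin(x[2]); return np.array([[x[0]-s*y,x[1]+c*y,102] for y in(-47,-25,25,47)])
r=least_squares(lambda x:(proj('wrist',mod(x))-obs).ravel(),[475,-217,-.3]);print('rack',r.x[:2],np.degrees(r.x[2]),r.fun)
E
python3 rk.py
```

```text
[[283.19 107.6 ]
 [283.55 107.32]]
[([286.7, 64.2], 174), ([284.6, 83.5], 125), ([78.2, 108.5], 1160), ([279.3, 128.9], 108), ([276.3, 147.7], 122)]
[([280.7, 102.7], 0.93), ([160.3, 209.1], 0.93), ([424.3, 122.7], 0.64)]
[[288.01  65.17]
 [285.34  85.63]
 [279.51 130.38]
 [277.06 149.27]]
rack [ 475.97 -219.52] -16.676080679667482 [ 0.25 -0.68 -0.17  0.53 -0.38  0.01  0.3   0.16]
```

Call:
carry_out --increments '[[-1,[0.95,0.095,0],0],[-1,[0.95,0.095,0],0],[-1,[0.95,0.095,0],0],[-1,[0.95,0.095,0],0],[-1,[0,0,0],0.06],[-1,[0,0,0],0],[-1,[0,0,0],0]]'

```text
time: 17.45
eef_pos: [475.9, -217.0, 318.7]
ee_rot: [180.0, -0.0, -106.8]
force: [-0.9, 0.5, 0.6]
grip_width: 85.7
finger_force: 0.0
```

```bash
python3 rk.py; python3 -c "
from h import *
for i in range(3):
  s=read_state();print(s['eef_pos'],s['ee_rot'][2])"; python3 chk.py 7|head -3
```

```text
[[275.37 180.66]
 [275.36 183.62]]
[([274.2, 133.3], 154), ([274.3, 151.9], 152), ([84.4, 192.1], 901), ([274.1, 208.3], 209)]
[([411.2, 178.5], 0.94), ([271.9, 177.5], 0.79), ([96.8, 41.5], 0.78), ([177.7, 283.4], 0.64)]
[[275.59 134.18]
 [275.5  153.12]
 [275.32 194.27]
 [275.24 211.53]]
rack [ 477.56 -215.7 ] -16.979349554063006 [  0.05   3.09  -0.09   3.37   0.04 -12.02   0.     5.19]
[ 476.04696293 -216.72233759  318.72492251] -106.87951275191516
[ 476.04696293 -216.72233759  318.72492251] -106.87951275191516
[ 476.04696293 -216.72233759  318.72492251] -106.87951275191516
lens top [([222.8, 165.7], 0.79)]
lens scene [([335.3, 201.3], 0.63)]
lens_grip top [([219.1, 155.3], 0.84)]
```

The top view now gives the grip at (219.1,155.3) against a target of (218.5,155.9), so the lens stands right. The carrier is at about (476.5,-218), yaw -17°. I'll correct slightly and descend, allowing for the 35 mm tip offset.

Call:
carry_out --increments '[[-1,[0.06,-0.04,0.95],0],[-1,[0,0,0.95],0],[-1,[0,0,0.95],0],[-1,[0,0,0.95],0],[-1,[0,0,0.95],0],[-1,[0,0,0.95],0],[-1,[0,0,0.95],0],[-1,[0,0,0.95],0],[-1,[0,0,0.95],0],[-1,[0,0,0.95],0],[-1,[0,0,0.95],0],[-1,[0,0,0.95],0]]'

```text
time: 19.5
eef_pos: [476.5, -218.1, 90.1]
ee_rot: [-180.0, -0.0, -107.0]
force: [-0.5, -0.3, 0.2]
grip_width: 85.1
finger_force: 0.0
```

Call:
carry_out --increments '[[-1,[0,0,0],0],[0.6,[0,0,0],0],[0.6,[0,0,0],0],[0.6,[0,0,0],0],[0.6,[0,0,0],0],[1,[0,0,0],0],[1,[0,0,0],0],[1,[0,0,0],0],[1,[0,0,0],0]]' --force 50

```text
time: 20.62
eef_pos: [476.8, -218.2, 91.0]
ee_rot: [-179.9, -0.0, -107.0]
force: [1.5, 0.3, 4.0]
grip_width: 11.3
finger_force: 51.3
```

Gripped, at 11.3 mm and 51 N. I'll lift gently.

Call:
carry_out --increments '[[1,[0,0,-0.1],0],[1,[0,0,-0.2],0],[1,[0,0,-0.4],0],[1,[0,0,-0.5],0],[1,[0,0,-0.5],0],[1,[0,0,-0.5],0],[1,[0,0,-0.5],0],[1,[0,0,-0.5],0],[1,[0,0,-0.4],0],[1,[0,0,-0.2],0],[1,[0,0,0],0]]'

```text
time: 22.0
eef_pos: [476.5, -218.1, 166.8]
ee_rot: [-180.0, 0.0, -107.0]
force: [-0.0, 0.1, -3.5]
grip_width: 11.2
finger_force: 50.7
```

Run:
```python
from h import *
s=read_state();print(s['eef_pos'],s['ee_rot'],s['force'],s['torque'],s['grip_width'])
a=save('wrist','w8.png');b=save('scene','s8.png')
cv2.imwrite('pics/g8.png',np.hstack([cv2.resize(a,(400,300)),cv2.resize(b[180:330,140:340],(400,300))])[:,:,::-1])
```

```text
[ 476.5480695  -218.08195055  166.82731835] [-1.79984439e+02  5.70866565e-03 -1.06975019e+02] [-0.03378968  0.05605684 -3.45581512] [ 0.01168407 -0.05415217 -0.03593497] 11.179536144957826
```

View pics/g8.png

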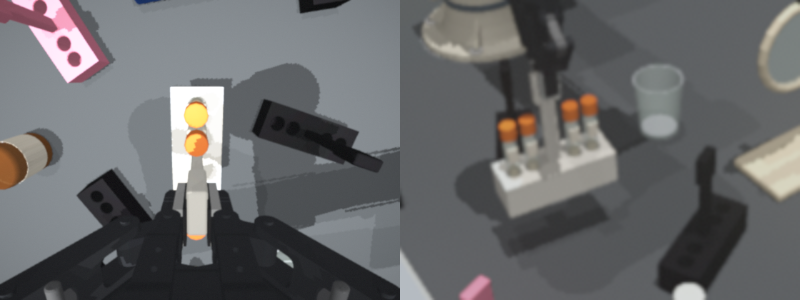

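The carrier is in the air, level, with all four tubes (orange caps around (555,120) in the right half of the view). The beaker is untouched. I'll carry it to the lens smoothly.

Call:
carry_out --increments '[[1,[-0.1,0,-0.1],0],[1,[-0.2,0,-0.2],0],[1,[-0.4,0,-0.3],0],[1,[-0.6,0,-0.3],0],[1,[-0.6,0,-0.3],0],[1,[-0.6,0,-0.3],0],[1,[-0.6,0,-0.3],0],[1,[-0.6,0,-0.2],0],[1,[-0.6,0,-0.1],0],[1,[-0.6,0,-0.1],0],[1,[-0.6,0,0],0],[1,[-0.6,0,0],0]]'

```text
time: 23.6
eef_pos: [512.2, -100.6, 210.5]
ee_rot: [180.0, -0.0, -107.0]
force: [-0.3, 0.1, -3.7]
grip_width: 11.2
finger_force: 50.7
```

Call:
carry_out --increments '[[1,[-0.6,0.224,0],0],[1,[-0.6,0.224,0],0],[1,[-0.6,0.224,0],0],[1,[-0.6,0.224,0],0],[1,[-0.6,0.224,0],0],[1,[-0.6,0.224,0],0],[1,[-0.6,0.224,0],0],[1,[-0.6,0.224,0],0],[1,[-0.6,0.224,0],0],[1,[-0.6,0.224,0],0],[1,[-0.6,0.224,0],0],[1,[-0.6,0.224,0],0]]'

```text
time: 25.1
eef_pos: [502.6, 52.9, 210.7]
ee_rot: [-180.0, 0.0, -107.0]
force: [-0.6, 0.5, -4.0]
grip_width: 10.8
finger_force: 50.7
```

Call:
carry_out --increments '[[1,[-0.5,0,0],0],[1,[-0.4,0,0],0],[1,[-0.25,0,0],0],[1,[-0.175,0,0],0],[1,[0,0,0],-0.01],[1,[0,0,0],-0.014],[1,[0,0,0],-0.014],[1,[0,0,0],-0.014],[1,[0,0,0],-0.0105],[1,[0,0,0],0],[1,[0,0,0],0],[1,[0,0,0],0]]'

```text
time: 26.6
eef_pos: [510.4, 77.4, 210.7]
ee_rot: [-180.0, 0.0, -99.5]
force: [-0.3, 1.0, -3.3]
grip_width: 11.3
finger_force: 50.7
```

Run:
```python
from h import *
from scipy.optimize import least_squares
np.set_printoptions(precision=2,suppress=True)
a=save('scene','s9.png')[:,:,::-1].copy();t=save('top','t9.png')[:,:,::-1].copy();save('wrist','w9.png')
s=read_state();print(s['eef_pos'],s['ee_rot'],s['force'])
yw=np.radians(-9.5);c,si=np.cos(yw),np.sin(yw)
def mod(x): 
    c,s=np.cos(x[3]),np.sin(x[3]);return np.array([[x[0]-s*y,x[1]+c*y,x[2]] for y in(-47,-25,25,47)])
for n,im in(('scene',a),('top',t)):
    h=cv2.cvtColor(im,cv2.COLOR_BGR2HSV);m=cv2.inRange(h,(4,150,120),(25,255,255))
    k,l,st,cc=cv2.connectedComponentsWithStats(m)
    P=proj(n,mod([510.7,77.3,120+97.2,yw]));print(n,'pred',P.tolist())
    print([(cc[i].round(1).tolist(),int(st[i,4])) for i in range(1,k) if st[i,4]>8 and np.min(np.hypot(*(P-cc[i]).T))<50])
    for q in('lens','lens_grip','rack_mid'):print(q,[(np.round(d['location'],1).tolist(),round(d['confidence'],2)) for d in tip_of(q,n)][:3])
print(proj('scene',[[599.5,62.4,190],[599.5,62.4,287],[510.7,77.3,190]]),proj('top',[[599.5,62.4,190],[599.5,62.4,287]]))
```

```text
[510.4   77.37 210.65] [179.99  -0.   -99.47] [ 0.05  0.92 -4.33]
scene pred [[299.5653864370849, 184.04910610436434], [306.44124044819955, 181.44130895454714], [321.4940096475027, 175.73461482204056], [327.87510495247477, 173.31643932993535]]
[([324.6, 174.3], 83), ([303.2, 182.7], 89)]
lens [([336.8, 201.2], 0.77)]
lens_grip [([341.6, 166.7], 0.94)]
rack_mid [([104.4, 267.3], 0.8), ([181.2, 354.7], 0.7), ([196.1, 239.6], 0.66)]
top pred [[235.07109096808264, 202.6069692061319], [225.9353741308081, 201.1526284128581], [205.27534832807794, 197.86075809169867], [196.23602224575973, 196.4191769180484]]
[([225.9, 201.1], 38), ([235.4, 203.7], 36)]
lens [([220.3, 168.4], 0.69), ([347.0, 134.4], 0.52)]
lens_grip [([219.6, 157.4], 0.65)]
rack_mid [([322.6, 279.7], 0.83), ([398.9, 172.6], 0.82), ([401.5, 298.8], 0.79)]
[[338.17 202.88]
 [341.51 166.56]
 [313.59 187.94]] [[223.76 165.4 ]
 [218.51 155.75]]
```

Measured cap pairs in the scene are (303.2,182.7) and (324.6,174.3), against predictions of (303.0,182.7) and (324.7,174.5). The lens is unmoved. The position, height and level are all right, so I'll hand in.

Call:
carry_out --increments '[[1,[0,0,0],0],[1,[0,0,0],0],[1,[0,0,0],0],[1,[0,0,0],0]]'

```text
time: 27.55
eef_pos: [510.4, 77.4, 210.7]
ee_rot: [-180.0, 0.0, -99.5]
force: [0.5, -0.3, -3.9]
grip_width: 10.9
finger_force: 50.7
```

```bash
python3 -c "
from cell import *
print(close_job())"
```

```text
the job is handed in; nothing more can be done
None
```

The job is handed in at 27.6 s: the magnifier arm lies over its foot (about 0.1° off by my measurement), and the white carrier with its tubes is held level about 90 mm behind the lens, centred on it.

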